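Centre the weighing cup, tare, load the bottle

ROBOT

A 7-joint arm with a two-finger parallel gripper is mounted at the origin on a cart in front of the work surface, level with it; the furniture and walls round the work are solid. World frame = base frame: x ahead of the robot, y to its left, z up, the work surface at z = 0. Lengths are in m, angles in rad, forces in N, time in s.
With the tool pointing down it reaches from about 0.35 to 0.775 m from the base axis. Payload 3.1 kg.
Tool frame: the origin (TCP) lies on the front face of the gripper's body, between the roots of the fingers; the fingertips stand 73 mm ahead of it and the grasp point (between the pads) lies 54 mm ahead of it; z points along the fingers, y is the line along which they close (so a half turn about z gives the same grasp; the last joint's range is limited). The gripper opens to 85 mm and grips with 20 to 120 N. Pads are 22 mm wide; open, the fingers measure 114 mm over their backs; the gripper's body (76 mm by 85 mm) begins 54 mm behind the grasp point. The pads swing forward as they close: fully open they stand 13 mm farther back than shut.
Start: joints at [-1.231, 0.311, 0.014, 1.512, -0.004, 1.319, -0.027], TCP at [0.205, 0.51, 0.304] pointing down, gripper open.
Joint ranges: [-2.7, 2.7], [-0.3, 1.91], [-1.27, 1.3], [0.12, 2.57], [-1.44, 4.58], [0.2, 2.03], [-3.05, 3.05]. Speed limits (rad/s): [2.79, 2.79, 3.14, 3.14, 3.14, 3.14, 3.14].

INTERFACE

Orientations are given as a unit quaternion [x, y, z, w].
In Python, from cell import read_state, grab_frame, close_job, recognise, silhouettes, place_of gives the robot as it stands. The module is installed in compiled form; this text tells all that it offers.
- The arm moves only by the tool send_rows, never from a script. Its argument "moves" is text: rows parted by semicolons, each of 4 numbers parted by spaces: the shift along the tool's x, y, z in cm, then the turn about the tool's z in rad. A call has 1 to 8 rows; each row is the pose to reach, as a shift and turn from the pose commanded when the call began, along the tool's axes at that moment; what a row does not reach only later rows make up. A row lasts 1/10 s, in which the tool goes at most 50 mm and 8.59 degrees, less where a joint would pass 70% of its speed; a pose out of reach is approached as far as the arm can. A call with a gripper value outside its range is refused whole. "claw" is the finger opening in cm, from 0 to 8.54, set as the call begins (left out, the last holds). The fingers move at their own pace and stop on an object; "force" is the grip in N (left out, the last holds). Time passes only in rows, so rows that repeat a pose let the fingers close. It gives the time, the measured TCP pose, the force, the opening and the grip force at its end, in the units of the state.
- read_state(): the state, without advancing time (a new reading comes with each control period).
- grab_frame(name): name is "scene" or "top"; returns a dict with "color" (420x560x3 uint8, red, green, blue), "fx", "fy", "cx", "cy" (pixels), "dist_coeffs" ([k1, k2, p1, p2, k3] as OpenCV has them; the pictures are not rectified), "position" and "attitude" of the camera in the world. Camera axes: x right, y down, z forward; pixel columns grow to the right and rows downward; lengths in m; the calibration is good to about 2 mm. A picture is of the moment at which its call begins. There is no depth.
- close_job(): hands the job in; it is judged then, once.
Trained networks look in a picture, given as the dict that the camera call returned (one of the last four; its "shot" number tells which), for a name from the list of things; names that differ only in an ending like _2 or _b are one class to them, and where a whole thing is asked for, a point or a joint stands for the part that bears it (a point fixed in the world has none). Each returns a list of dicts, best first, with "confidence" (0 to 1); they miss things now and then, are a little off and sometimes report something else, mostly with a low value. They report only what shows in the picture. A call takes as long as a camera call. They do not tell look-alikes from the thing itself.
- recognise(picture, thing): "bbox" ([centre column, centre row, width, height] in pixels, round what is visible of it).
- silhouettes(picture, thing): "mask" (420x560 bool, what is visible of it) and "bbox" ([centre column, centre row, width, height] in pixels, round what is visible of it).
- place_of(picture, thing): "position" ([column, row] in pixels: a listed point, or the origin of a listed thing).
The state is a dict: "clock": time; "joint_pos": joint angles; "qvel": joint speeds; "joint_torque": joint torques, N m; "tcp_pos": TCP position; "eef_rot": TCP orientation; "ft_force": force on the tool from outside, world axes, zero at the start; "ft_torque": the same for the moment, N m; "grip_width": finger opening in m; "finger_force": force on a finger pad.
Only numpy, scipy, OpenCV 4.12 (cv2) and the standard library are available. Lean on these libraries where they do the work, as an engineer would, in place of code of your own. Each camera call takes 0.05 s, during which the arm holds its last target. There are 200 camera calls.

TASK

The steel cup stands partly off the pan of the bench balance. Without picking the cup up, slide it to the middle of the pan so that no edge overhangs, and then press the balance's round tare key fully down while the cup is still empty. Finally lower the small bottle gently, without dropping it or pressing it down, into the cup so that it stands upright there with the cup still centred; leave everything else where it stands.

Things in the scene. Friction and masses are not known exactly. Their poses are not given: they have to be found in the camera images.
- pan (a point): centre of the top face of the balance's pan. The pan is a fixed round steel plate, 110 mm across, 6 mm thick, its top 55 mm above the worktop, on the left part of a white bench balance whose body is 130 mm (along x) by 200 mm (along y) and 40 mm high. The point has the balance's axes: z up, y from the key panel (at its right, -y) to the pan (at its left, +y). The balance itself does not move
- cup: loose open-topped round steel cup, 90 mm outside diameter (85 mm across the foot), 70 mm high, wall 3 mm, floor 4 mm thick, about 180 g; origin at the centre of its underside, z up. It starts standing on the pan, 24 to 40 mm off the pan's centre, mostly to the balance's own +y side (away from the keys)
- tare (a joint): travel of the tare key in m: 0 released, 0.005 fully pressed; springs back; needs about 4 N; counts as pressed above 0.0035
- tare_top (a point): centre of the top face of the tare key: round plain white button, 24 mm across, pressed straight down; on the key panel, about 106 mm to the right (-y of the balance) of the pan's centre and 26 mm farther from the robot (+x), behind the small display; 63 mm above the worktop
- bottle_small: the small closed screw-cap bottle, 48 mm in diameter, 97 mm high, about 160 g, standing on the worktop; the cap is 34 mm in diameter and takes the top 19 mm (z 78 to 97), with the shoulder below it; origin at the centre of its underside, z up. Standing in the cup its cap rises above the cup's rim
- bottle_tall: the large bottle of the same kind, 64 mm in diameter, 159 mm high; stays where it is. It and the small bottle may swap places (a similar fixed large bottle stands at the back); origin at the centre of its underside
- imager_front (a point): point on the worktop below the middle of the front face (facing -x) of the tall white imager tower: a fixed obstacle 170 mm wide (along y), 230 mm deep and 455 mm high, on a base 350 mm wide and 110 mm high that reaches 45 mm farther to the robot and 155 mm farther to the right (-y). Pass in front of it when moving between left and right
- tape_roll: roll of tape lying flat, 71 mm across, 19 mm high; bystander, origin at the centre of its underside
- petri_dish: closed flat round dish, 91 mm across, 15 mm high; bystander, origin at the centre of its underside
- timer: small table timer, 62 x 62 x 18 mm; bystander, origin at the centre of its underside
Mind the look-alikes: they are no part of the job. Leave any blue look-alike of the bottle_small alone.

How it is judged:
By the outcome, as a careful person would: the job done as asked, in the order asked, and still so for the second after the job is handed in, with the robot touching nothing.
It also fails if it takes over 72 s, if anything falls off the work surface, if the arm or the gripper's body presses on something with over 40 N, if the wrist force passes 120 N, or if a joint passes its speed limit or range.

## Working session

There is one attempt and no reset: what is moved stays moved. The work goes in short steps, Python scripts to look and compute and a tool call to move; the robot and the scene stay as the last step left them, time stands still between calls to the robot, and variables do not carry over. Pictures are saved under pics/ and viewed, at most 10 in all, crops included, and the job is handed in when it is done.

Besides the shell and the picture viewer there is one more tool, called after "Call:" as a command line: name --argument value ..., lists and objects as JSON in quotes. send_rows: Moves the arm, as the interface text tells. Its arguments: {"type":"object","properties":{"moves":{"type":"string"},"claw":{"type":"number"},"force":{"type":"number"}},"required":["moves"]}

```bash
mkdir -p pics; cat > h.py <<'E'
import numpy as np, cv2
from scipy.spatial.transform import Rotation as R
from cell import *
def ray(f,uv):
    K=np.array([[f["fx"],0,f["cx"]],[0,f["fy"],f["cy"]],[0,0,1]])
    p=cv2.undistortPoints(np.array([[uv]],float),K,np.array(f["dist_coeffs"],float))[0,0]
    a=np.array(f["attitude"]); M=R.from_quat(a).as_matrix() if a.size==4 else a
    return np.array(f["position"]),M@np.array([p[0],p[1],1])
def at(f,uv,z):
    o,d=ray(f,uv); return o+d*(z-o[2])/d[2]
def proj(f,P):
    K=np.array([[f["fx"],0,f["cx"]],[0,f["fy"],f["cy"]],[0,0,1]])
    a=np.array(f["attitude"]); M=R.from_quat(a).as_matrix() if a.size==4 else a
    q=(np.atleast_2d(P)-f["position"])@M
    return cv2.projectPoints(q,np.zeros(3),np.zeros(3),K,np.array(f["dist_coeffs"],float))[0][:,0]
def shot(n,fn=None):
    f=grab_frame(n)
    if fn: cv2.imwrite("pics/"+fn,f["color"][:,:,::-1])
    return f
E
python3 - <<'E'
from h import *
s=read_state();print(s["tcp_pos"],R.from_quat(s["eef_rot"]).as_matrix().round(3),s["clock"])
Z=dict(pan=.055,cup=.055,tare_top=.063,bottle_small=0,bottle_tall=0,imager_front=0,tape_roll=0,petri_dish=0,timer=0)
for n in("scene","top"):
    f=shot(n,n+"0.png"); print(n,f["position"],f["attitude"])
    for k,z in Z.items():
        for r in place_of(f,k)[:3]: print(k,np.round(r["position"],1),round(r["confidence"],2),at(f,r["position"],z).round(4))
E
```

```text
[0.20467761 0.50988127 0.30279773] [[-0.928  0.372 -0.001]
 [ 0.372  0.928 -0.002]
 [-0.    -0.002 -1.   ]] 0.0
scene [-0.14404326 -0.64116139  0.78041205] [ 0.83348788 -0.33213257  0.15363877 -0.41398192]
pan [386.8 276. ] 0.8 [ 0.4908 -0.2533  0.055 ]
cup [383.  266.9] 0.82 [ 0.5074 -0.2302  0.055 ]
tare_top [431.3 295.9] 0.45 [ 0.5033 -0.3545  0.063 ]
tare_top [384.1 266.3] 0.17 [ 0.5034 -0.2352  0.063 ]
bottle_small [328.5 255.5] 0.8 [ 0.4926 -0.0816 -0.    ]
bottle_small [219.7 199.8] 0.74 [0.4399 0.2985 0.    ]
bottle_tall [271.8 240.2] 0.85 [0.4301 0.0594 0.    ]
tape_roll [234.1 231.3] 0.67 [0.3823 0.156  0.    ]
petri_dish [221.9 180.7] 0.67 [0.5043 0.375  0.    ]
petri_dish [386.7 266.7] 0.55 [ 0.5636 -0.2047  0.    ]
timer [291.7 276.8] 0.63 [ 0.377  -0.0718  0.    ]
top [0.40282586 0.03474223 1.31112204] [ 0.71337316 -0.70029085  0.02442543 -0.00973922]
pan [364.7 199.8] 0.97 [ 0.5041 -0.2579  0.055 ]
cup [358.7 195.5] 0.89 [ 0.518  -0.2379  0.055 ]
tare_top [393.9 198.9] 0.41 [ 0.5083 -0.3524  0.063 ]
bottle_small [308.7 203.8] 0.73 [ 0.4909 -0.077   0.    ]
bottle_small [200.7 216.4] 0.65 [0.4405 0.2924 0.    ]
bottle_small [268.4 221.1] 0.44 [0.4287 0.0607 0.    ]
bottle_tall [267.5 221.2] 0.71 [0.4283 0.0638 0.    ]
tape_roll [241.9 231. ] 0.63 [0.3931 0.1507 0.    ]
petri_dish [172.4 191.3] 0.95 [0.5247 0.3909 0.    ]
timer [305.8 236.6] 0.9 [ 0.3778 -0.0687  0.    ]
```

View pics/scene0.png

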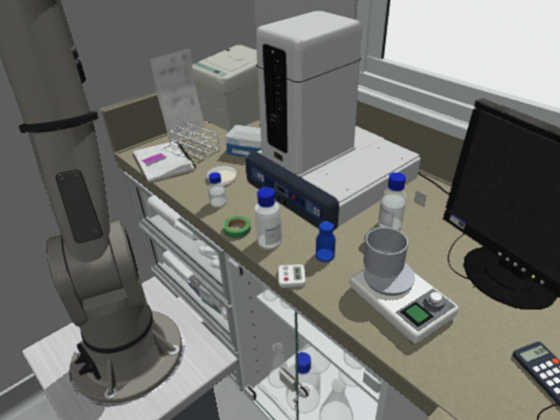

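View pics/top0.png

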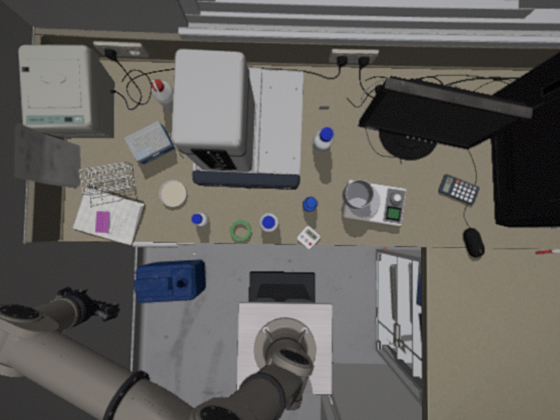

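The scene shows the real small bottle, white with a blue cap, at scene (217,190) and top (199,218). The blue look-alike is at scene (325,243). The cup is on the balance at scene (386,260), and the white round key is at (436,297). I'll zoom in on the balance with the model overlaid.

```bash
cat >> h.py <<'E'
def circ(c,r,z,n=60):
    t=np.linspace(0,2*np.pi,n); return np.c_[c[0]+r*np.cos(t),c[1]+r*np.sin(t),0*t+z]
def overlay(f,box,k,curves):
    u,v,w,h=box; im=cv2.resize(f["color"][v:v+h,u:u+w,::-1],None,fx=k,fy=k,interpolation=cv2.INTER_CUBIC)
    for P,c in curves:
        q=((proj(f,P)-[u,v]+.5)*k).astype(np.int32); cv2.polylines(im,[q],False,c,1)
    return im
E
python3 - <<'E'
from h import *
ims=[]
S,T=shot("scene"),shot("top")
print("tare click",at(S,(436.5,297),.063),at(T,(397,197),.063))
for f in(S,T):
    for k in("tare_top","cup","pan"):
        for r in silhouettes(f,k)[:2]: print(k,r["confidence"],np.round(r["bbox"],1),r["mask"].sum())
    ra=silhouettes(f,"cup")[0]; 
pan=np.array([.504,-.256]);cup=np.array([.516,-.236]);ta=np.array([.525,-.362])
cv=[(circ(pan,.055,.055),(0,0,255)),(circ(cup,.045,.125),(0,255,0)),(circ(cup,.0425,.055),(0,255,255)),(circ(ta,.012,.063),(255,0,255))]
a=overlay(S,(340,220,130,120),5,cv);b=overlay(T,(330,165,90,75),6,cv)
a=cv2.resize(a,(433,400));b=cv2.resize(b,(365,304));c=np.zeros((400,798,3),np.uint8);c[:,:433]=a;c[:304,433:]=b
cv2.imwrite("pics/ov1.png",c)
E
```

```text
tare click [ 0.50828182 -0.36339975  0.063     ] [ 0.5147383  -0.36261353  0.063     ]
cup 0.61 [386.5 253.9  47.3  48.5] 1750
pan 0.98 [402.3 304.4 108.8  81.4] 4565
tare_top 0.41 [396.1 198.2   5.3   6.8] 35
cup 0.52 [242.1 230.4  20.8  20.1] 217
pan 0.58 [372.9 202.9  66.5  44.1] 1545
```

View pics/ov1.png

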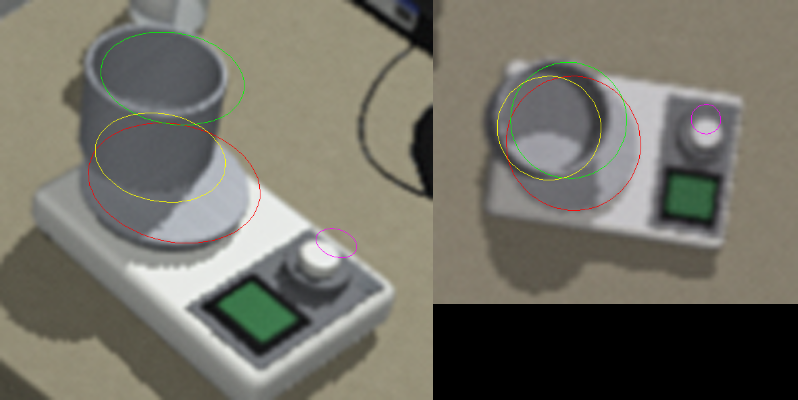

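```bash
cat > fit.py <<'E'
from h import *
S,T=shot("scene"),shot("top")
s=lambda u,v:(340+u/3.331-.5,220+v/3.333-.5); t=lambda u,v:(330+(u-433)/4.056-.5,165+v/4.053-.5)
e1=at(T,t(742,97),.04)-at(T,t(520,65),.04); e2=at(T,t(720,245),.04)-at(T,t(488,212),.04)
yaw=[np.arctan2(e[0],-e[1]) for e in(e1,e2)]; print("yaw",np.degrees(yaw),np.linalg.norm(e1),np.linalg.norm(e2))
y=np.mean(yaw); Y=-y # tilt: -y dir has x comp sin(y)
n=np.array([np.sin(y),-np.cos(y)]); xd=np.array([np.cos(y),np.sin(y)])
print("tare",at(S,s(320,247),.063),at(T,t(706,131),.063))
ta=(at(S,s(320,247),.063)+at(T,t(706,131),.063))[:2]/2
pan=ta-.106*n-.026*xd
print("pan from tare",pan,"axes -y",n,"+x",xd)
cs=at(S,s(156.5,69.5),.125);ct=at(T,t(547.5,121),.125);print("cup",cs,ct)
for f,P in((S,[s(250,205),s(215,236),s(175,243)]),(T,[t(628,140),t(622,170),t(600,200)])):
    print("panedge r",[np.linalg.norm(at(f,p,.055)[:2]-pan).round(4) for p in P],[at(f,p,.055)[:2].round(4) for p in P])
cup=(cs+ct)[:2]/2
cv=[(circ(pan,.055,.055),(0,0,255)),(circ(cup,.045,.125),(0,255,0)),(circ(cup,.0425,.055),(0,255,255)),(circ(ta,.012,.063),(255,0,255))]
a=cv2.resize(overlay(S,(340,220,130,120),5,cv),(433,400));b=cv2.resize(overlay(T,(330,165,90,75),6,cv),(365,304));c=np.zeros((400,798,3),np.uint8);c[:,:433]=a;c[:304,433:]=b
cv2.imwrite("pics/ov2.png",c)
# bottle
for f in(S,T):
    for r in silhouettes(f,"bottle_small")[:3]: print(np.round(r["bbox"],1),r["confidence"])
E
python3 fit.py
```

```text
yaw [-7.11970697 -7.01988708] 0.18591628319559222 0.19334577053261884
tare [ 0.51489564 -0.35697064  0.063     ] [ 0.51531544 -0.36197612  0.063     ]
pan from tare [ 0.50234953 -0.25107926] axes -y [-0.12307836 -0.99239696] +x [ 0.99239696 -0.12307836]
cup [ 0.51460068 -0.22469733  0.125     ] [ 0.51510792 -0.21958945  0.125     ]
panedge r [np.float64(0.0554), np.float64(0.0561), np.float64(0.0574)] [array([ 0.5213, -0.3032]), array([ 0.4831, -0.3038]), array([ 0.4602, -0.2901])]
panedge r [np.float64(0.0498), np.float64(0.0489), np.float64(0.052)] [array([ 0.5074, -0.3007]), array([ 0.4827, -0.2959]), array([ 0.4579, -0.2781])]
[327.6 241.7  16.4  44.4] 0.86
[218.2 189.4  19.1  38.5] 0.7
[200.8 217.6  18.3  14.2] 0.52
[309.9 203.8  19.8  19.1] 0.48
```

View pics/ov2.png

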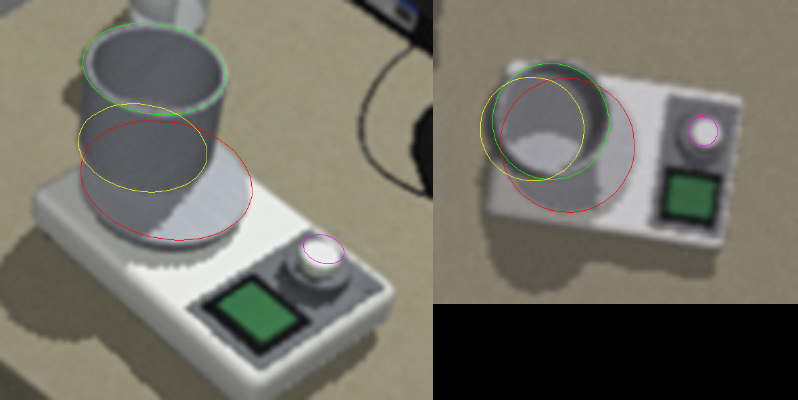

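The overlay fits both views: pan about (0.502,-0.249), cup about (0.515,-0.222), tare key about (0.515,-0.359). I'll put the fingers inside the cup, open them to its inner wall, and tow it.

Call:
send_rows --moves "-56 -56.4 0 0;-56 -56.4 0 0;-56 -56.4 0 0;-56 -56.4 0 0;-56 -56.4 0 0;-56 -56.4 0 0;-56 -56.4 0 0;-56 -56.4 0 0" --claw 3.5

```text
clock: 2.5
tcp_pos: [0.3611, 0.1401, 0.3043]
eef_rot: [0.19, 0.982, 0.001, 0.0]
ft_force: [1.7, 0.2, 0.2]
grip_width: 0.0353
finger_force: 0.0
```

Call:
send_rows --moves "-27.8 -27.9 0 0;-27.8 -27.9 0 0;-27.8 -27.9 0 0;-27.8 -27.9 0 0;-27.8 -27.9 0 0;-27.8 -27.9 0 0;-27.8 -27.9 0 0;-27.8 -27.9 0 0"

```text
clock: 3.3
tcp_pos: [0.5154, -0.2228, 0.304]
eef_rot: [0.19, 0.982, -0.0, 0.0]
ft_force: [0.2, -0.0, 0.2]
grip_width: 0.0348
finger_force: 0.0
```

Call:
send_rows --moves "0 0 0 0;0 0 0 0"

```text
clock: 3.5
tcp_pos: [0.5145, -0.2216, 0.3034]
eef_rot: [0.191, 0.982, -0.0, -0.001]
ft_force: [-0.0, 0.4, -0.2]
grip_width: 0.0349
finger_force: 0.0
```

Call:
send_rows --moves "0 0 4 0;0 0 8.5 0;0 0 8.5 0;0 0 8.5 0"

```text
clock: 3.9
tcp_pos: [0.5149, -0.2186, 0.2194]
eef_rot: [0.188, 0.982, 0.001, -0.0]
ft_force: [-0.6, -0.3, 0.6]
grip_width: 0.0348
finger_force: 0.0
```

```bash
python3 - <<'E'
from h import *
S=shot("scene");print(read_state()["tcp_pos"])
cv=[(circ((.5025,-.249),.055,.055),(0,0,255)),(circ((.5147,-.222),.045,.125),(0,255,0))]
cv2.imwrite("pics/a3.png",overlay(S,(330,160,140,150),4,cv))
E
```

```text
[ 0.51585157 -0.21974388  0.22094077]
```

View pics/a3.png

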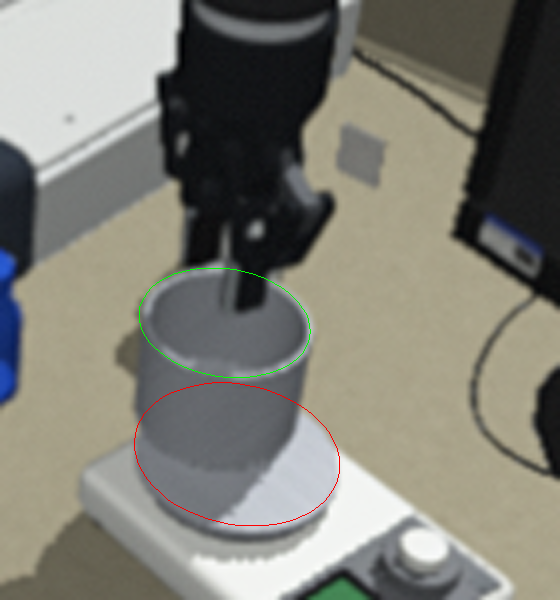

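Both fingertips are over the cup mouth at about (245,290), and the rim matches the overlay. I'll lower them inside.

Call:
send_rows --moves "0 0 3 0;0 0 5.5 0;0 0 5.5 0;0 0 5.5 0"

```text
clock: 4.35
tcp_pos: [0.5161, -0.2209, 0.1662]
eef_rot: [0.189, 0.982, -0.0, 0.002]
ft_force: [0.3, 0.8, 0.4]
grip_width: 0.0352
finger_force: 0.0
```

Call:
send_rows --moves "0 0 0 0;0 0 0 0;0 0 0 0;0 0 0 0" --claw 4.6 --force 20

```text
clock: 4.75
tcp_pos: [0.5151, -0.2206, 0.1645]
eef_rot: [0.19, 0.982, -0.0, 0.001]
ft_force: [-0.3, -0.5, -0.1]
grip_width: 0.0457
finger_force: 0.0
```

Call:
send_rows --moves "0 0 0 0;0 0 0 0;0 0 0 0;0 0 0 0" --claw 5

```text
clock: 5.15
tcp_pos: [0.5148, -0.2204, 0.1638]
eef_rot: [0.19, 0.982, 0.0, -0.0]
ft_force: [-0.1, 0.8, -1.2]
grip_width: 0.0498
finger_force: 0.0
```

Call:
send_rows --moves "0 0 0 0;0 0 0 0;0 0 0 0" --claw 5.3

```text
clock: 5.45
tcp_pos: [0.5146, -0.2208, 0.1638]
eef_rot: [0.19, 0.982, -0.0, -0.0]
ft_force: [-1.3, -1.7, -1.3]
grip_width: 0.0527
finger_force: 0.5
```

```bash
cat > cupfit.py <<'E'
from h import *
import sys
# cup from the mask outline bottom part, pan fixed: overlay only
def look(fn,cup,pan=(.5025,-.249)):
    S,T=shot("scene"),shot("top")
    s=read_state();print(s["tcp_pos"].round(4) if hasattr(s["tcp_pos"],"round") else s["tcp_pos"],s["grip_width"])
    for f in(S,T): print([(at(f,r["position"],.055)[:2].round(4),r["confidence"]) for r in place_of(f,"cup")[:1]])
    cv=[(circ(pan,.055,.055),(0,0,255)),(circ(cup,.045,.125),(0,255,0)),(circ(cup,.0425,.055),(0,255,255))]
    a=overlay(S,(340,220,110,120),4,cv);b=overlay(T,(335,165,75,75),4,cv)
    c=np.zeros((480,740,3),np.uint8);c[:,:440]=a;c[:300,440:]=b;cv2.imwrite("pics/"+fn,c)
look(sys.argv[1],(float(sys.argv[2]),float(sys.argv[3])))
E
python3 cupfit.py a4.png .515 -.2205
```

```text
[ 0.5147 -0.2207  0.1638] 0.05293642614094597
[(array([ 0.5129, -0.2267]), 0.95)]
[(array([0.4291, 0.0511]), 0.68)]
```

View pics/a4.png

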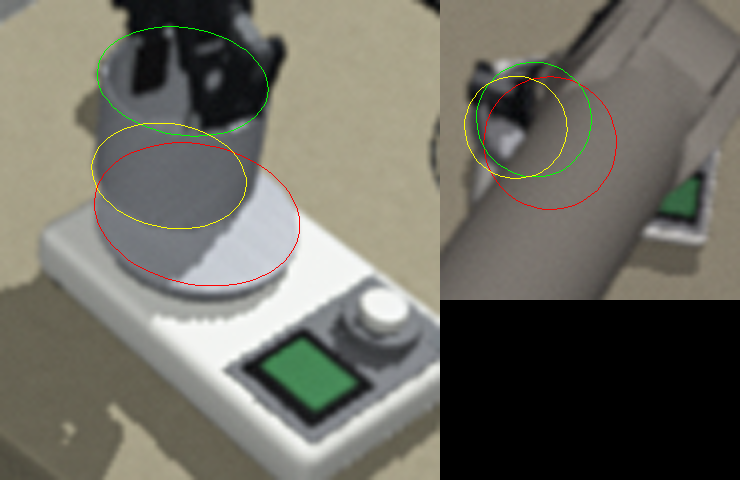

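Opening to 5.3 cm gives light contact inside the cup. I'll tow it 30.8 mm along tool -y.

Call:
send_rows --moves "0 -0.4 0 0;0 -0.8 0 0;0 -1.2 0 0;0 -1.6 0 0;0 -2 0 0;0 -2.4 0 0;0.1 -2.8 0 0;0.1 -3.1 0 0"

```text
clock: 6.45
tcp_pos: [0.5019, -0.2493, 0.1639]
eef_rot: [0.19, 0.982, -0.0, -0.0]
ft_force: [-0.3, 0.7, -1.3]
grip_width: 0.0532
finger_force: 0.5
```

Call:
send_rows --moves "0 0 0 0;0 0 0 0;0 0 0 0;0 0 0 0" --claw 4

```text
clock: 6.85
tcp_pos: [0.5024, -0.2488, 0.164]
eef_rot: [0.19, 0.982, -0.0, 0.0]
ft_force: [-0.0, 0.4, 0.5]
grip_width: 0.0399
finger_force: 0.0
```

```bash
python3 cupfit.py a5.png .5025 -.249
```

```text
[ 0.5024 -0.2488  0.1639] 0.0400216831149557
[(array([ 0.4964, -0.2557]), 0.91)]
[(array([ 0.5021, -0.2609]), 0.59)]
```

View pics/a5.png

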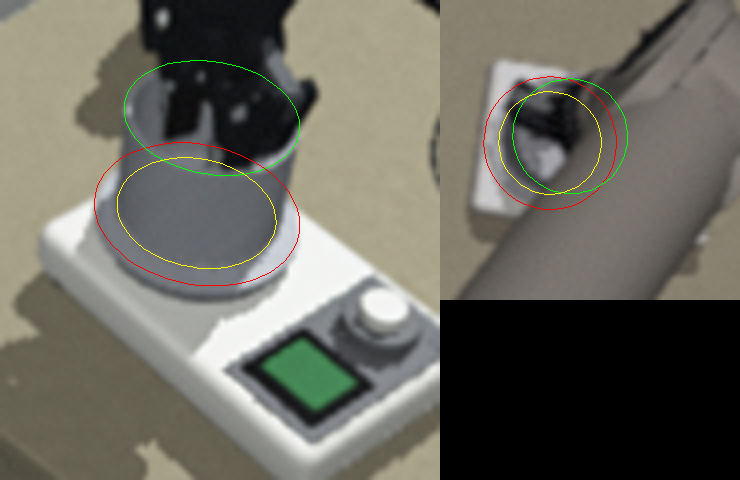

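The cup now looks centred on the pan in both views. I'll lift out, close the fingers, and move over the tare key.

Call:
send_rows --moves "0 0 -4 0;0 0 -7.5 0;0 0 -7.5 0;-2.6 -5 -7.5 0;-5.3 -9.8 -7.5 0;-5.3 -9.8 -7.5 0;-5.3 -9.8 -7.5 0;-5.3 -9.8 -7.5 0" --claw 0

```text
clock: 7.85
tcp_pos: [0.5151, -0.3583, 0.238]
eef_rot: [0.189, 0.982, 0.001, -0.001]
ft_force: [0.1, 1.3, 0.2]
grip_width: 0.0001
finger_force: 0.0
```

Call:
send_rows --moves "0 0 3 0;0 0 7 0;0 0 7.5 0;0 0 7.5 0"

```text
clock: 8.25
tcp_pos: [0.5152, -0.3569, 0.1628]
eef_rot: [0.189, 0.982, 0.001, -0.001]
ft_force: [0.1, 0.3, 0.0]
grip_width: 0.0002
finger_force: 0.0
```

```bash
python3 - <<'E'
from h import *
S,T=shot("scene"),shot("top");s=read_state();print(s["tcp_pos"],s["ft_force"],s["grip_width"])
for f in(S,T): print([(at(f,r["position"],.055)[:2].round(4),r["confidence"]) for r in place_of(f,"cup")[:2]],[(at(f,r["position"],.063)[:2].round(4),r["confidence"]) for r in place_of(f,"tare_top")[:2]])
cv=[(circ((.5025,-.249),.055,.055),(0,0,255)),(circ((.5025,-.249),.045,.125),(0,255,0)),(circ((.515,-.3595),.012,.063),(255,0,255))]
a=overlay(S,(340,210,130,130),4,cv);b=overlay(T,(340,170,70,65),4,cv)
c=np.zeros((520,800,3),np.uint8);c[:,:520]=a;c[:260,520:]=b;cv2.imwrite("pics/a6.png",c)
E
```

```text
[ 0.51614024 -0.35935688  0.16580749] [-0.59404258  0.17991185  1.10004677] 0.0003656367608935877
[(array([ 0.5031, -0.2525]), 0.96)] [(array([ 0.5117, -0.3505]), 0.69)]
[(array([ 0.5082, -0.2642]), 0.97), (array([0.5101, 0.3724]), 0.54)] [(array([ 0.5164, -0.3623]), 0.35)]
```

View pics/a6.png

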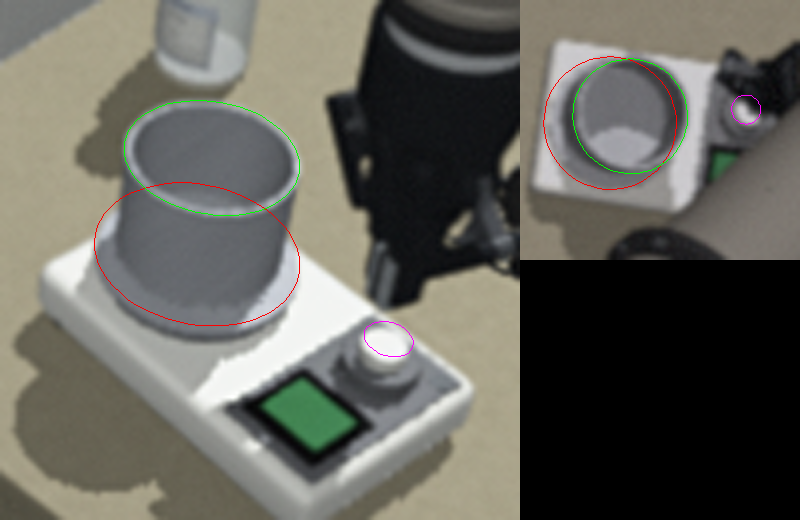

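The cup rim coincides with the centred circle in both views, and the fingertips are straight above the key. Pressing now.

Call:
send_rows --moves "0 0 1.5 0;0 0 2.5 0;0 0 2.5 0;0 0 2.8 0;0 0 2.9 0;0 0 3 0;0 0 3 0"

```text
clock: 9.25
tcp_pos: [0.5147, -0.3595, 0.1341]
eef_rot: [0.19, 0.982, 0.0, -0.0]
ft_force: [-1.3, -0.1, 2.1]
grip_width: -0.0
finger_force: 1.0
```

Call:
send_rows --moves "0 0 0.1 0;0 0 0.2 0;0 0 0.2 0"

```text
clock: 9.55
tcp_pos: [0.5149, -0.3596, 0.1321]
eef_rot: [0.19, 0.982, -0.0, 0.0]
ft_force: [-1.9, 0.7, 3.0]
grip_width: 0.0001
finger_force: 1.6
```

Call:
send_rows --moves "0 0 0.1 0;0 0 0.2 0;0 0 0.2 0"

```text
clock: 9.85
tcp_pos: [0.5149, -0.3596, 0.1308]
eef_rot: [0.19, 0.982, 0.0, 0.0]
ft_force: [-2.9, 1.7, 6.8]
grip_width: 0.0003
finger_force: 3.6
```

Call:
send_rows --moves "0 0 0.1 0;0 0 0.15 0;0 0 0.15 0"

```text
clock: 10.15
tcp_pos: [0.5149, -0.3597, 0.1306]
eef_rot: [0.19, 0.982, 0.0, 0.0]
ft_force: [-3.9, 3.7, 13.7]
grip_width: 0.0
finger_force: 6.6
```

The key is bottomed out: the force rose to 13.7 N with no further travel. Retracting and heading for the bottle.

Call:
send_rows --moves "0 0 -4 0;0 0 -9 0;0 0 -14 0;0 0 -20 0;31.3 58 -20 0;31.3 58 -20 0;31.3 58 -20 0;31.3 58 -20 0" --claw 6

```text
clock: 10.95
tcp_pos: [0.4925, -0.159, 0.3212]
eef_rot: [0.19, 0.982, 0.0, 0.001]
ft_force: [1.1, 0.6, -0.5]
grip_width: 0.0596
finger_force: 0.0
```

```bash
python3 - <<'E'
from h import *
S,T=shot("scene"),shot("top");s=read_state();print(s["tcp_pos"])
for f,box in((S,(200,160,40,60)),(T,(185,200,35,40))):
    u,v,w,h=box;c=f["color"][v:v+h,u:u+w].astype(int)
    m=(c[...,2]>c[...,0]+50)&(c[...,2]>90)
    yy,xx=np.nonzero(m);uv=(u+(xx.min()+xx.max())/2,v+(yy.min()+yy.max())/2)
    print(uv,xx.min()+u,xx.max()+u,yy.min()+v,yy.max()+v,at(f,uv,.0875).round(4),at(f,uv,.097).round(4))
a=overlay(S,(190,160,55,60),6,[(circ((.44,.295),.017,.097),(0,255,0)),(circ((.44,.295),.024,0),(0,0,255))]);b=overlay(T,(170,190,65,60),6,[(circ((.44,.295),.017,.097),(0,255,0)),(circ((.44,.295),.024,0),(0,0,255))])
cv2.imwrite("pics/a7.png",np.hstack([a,b]))
E
```

```text
[ 0.49415421 -0.15066957  0.32058017]
(np.float64(214.5), np.float64(177.5)) 209 220 172 183 [0.4266 0.2882 0.0875] [0.4188 0.2754 0.097 ]
(np.float64(196.0), np.float64(218.5)) 191 201 214 223 [0.431  0.2899 0.0875] [0.4308 0.2879 0.097 ]
```

View pics/a7.png

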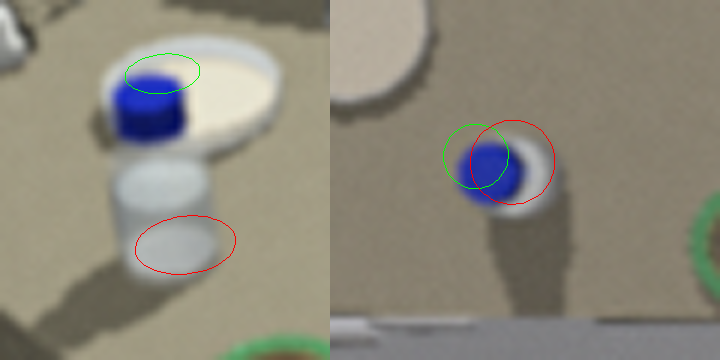

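The cap is at scene (214,178) and top (196,218), which puts the bottle at about (0.430,0.288).

Call:
send_rows --moves "22.3 38.3 0 0;22.3 38.3 0 0;22.3 38.3 0 0;22.3 38.3 0 0;22.3 38.3 0 0;22.3 38.3 0 0;22.3 38.3 0 0;22.3 38.3 0 0"

```text
clock: 11.85
tcp_pos: [0.4343, 0.237, 0.3215]
eef_rot: [0.19, 0.982, 0.001, 0.001]
ft_force: [1.2, -0.0, 0.5]
grip_width: 0.0603
finger_force: 0.0
```

Call:
send_rows --moves "0 0 0 0;0 0 0 0;0 0 0 0"

```text
clock: 12.15
tcp_pos: [0.4352, 0.2335, 0.3213]
eef_rot: [0.191, 0.982, -0.0, 0.0]
ft_force: [-0.2, -0.5, -0.6]
grip_width: 0.0598
finger_force: 0.0
```

Call:
send_rows --moves "2.5 4.9 0 0;2.5 4.9 0 0;2.5 4.9 4 0;2.5 4.9 8 0;2.5 4.9 12 0;2.5 4.9 12 0;2.5 4.9 12 0"

```text
clock: 12.85
tcp_pos: [0.4302, 0.2886, 0.2019]
eef_rot: [0.191, 0.982, -0.0, 0.0]
ft_force: [0.6, 0.3, -0.2]
grip_width: 0.0601
finger_force: 0.0
```

```bash
python3 - <<'E'
from h import *
S,T=shot("scene"),shot("top");s=read_state();print(s["tcp_pos"])
p=s["tcp_pos"]
g=lambda f:[(circ(p[:2],.017,.097),(0,255,0)),(circ(p[:2],.024,0),(0,0,255))]
cv2.imwrite("pics/a8.png",np.hstack([overlay(S,(185,130,60,90),6,g(S)),overlay(T,(170,180,65,90),6,g(T))]))
E
```

```text
[0.43137    0.2899418  0.20400954]
```

View pics/a8.png

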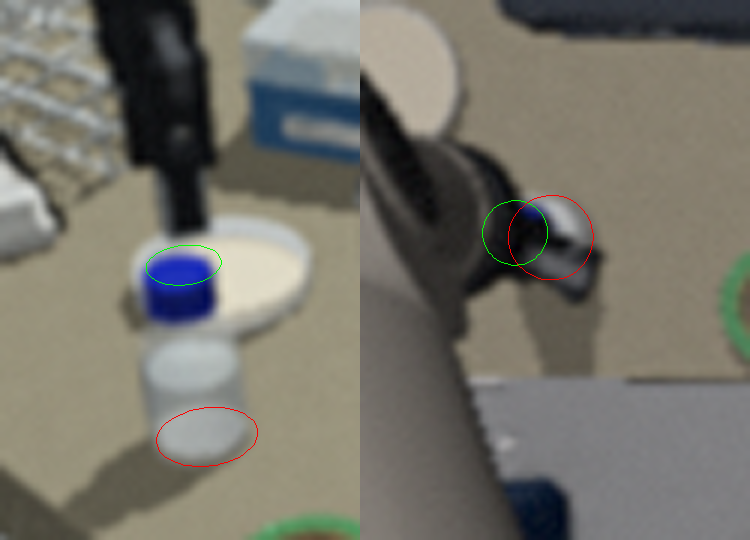

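The gripper is right above the cap at (180,268) in the crop, aligned to a few mm. Lowering and gripping the cap.

Call:
send_rows --moves "-0.0 0 2 0;0 0 4 0;0 0 5 0;0 0 5.3 0;0 0 5.3 0;0 0 5.3 0"

```text
clock: 13.55
tcp_pos: [0.4303, 0.2902, 0.1497]
eef_rot: [0.19, 0.982, 0.001, 0.001]
ft_force: [0.7, -0.6, 0.4]
grip_width: 0.0602
finger_force: 0.0
```

Call:
send_rows --moves "0 0 0 0;0 0 0 0;0 0 0 0;0 0 0 0;0 0 0 0;0 0 0 0" --claw 2.5 --force 35

```text
clock: 14.15
tcp_pos: [0.43, 0.2901, 0.1493]
eef_rot: [0.19, 0.982, 0.001, 0.001]
ft_force: [-0.6, 0.1, 6.4]
grip_width: 0.0323
finger_force: 34.8
```

Call:
send_rows --moves "0 0 -1 0;0 0 -4 0;0 0 -9 0;0 0 -14 0;0 0 -18 0;0 0 -21 0;0 0 -21 0;0 0 -21 0"

```text
clock: 14.95
tcp_pos: [0.4291, 0.2895, 0.3583]
eef_rot: [0.19, 0.982, -0.0, -0.0]
ft_force: [0.0, 0.8, -1.9]
grip_width: 0.0324
finger_force: 35.3
```

Call:
send_rows --moves "-1 -1.8 0 0;-2.8 -5 0 0;-4.7 -8.3 0 0;-6.7 -11.8 0 0;-8.7 -15.3 0 0;-10.7 -18.8 0 0;-12.7 -22.3 0 0;-14.7 -25.8 0 0"

```text
clock: 15.75
tcp_pos: [0.4684, -0.0059, 0.3561]
eef_rot: [0.19, 0.982, -0.001, -0.002]
ft_force: [0.9, 0.1, -0.7]
grip_width: 0.0322
finger_force: 35.4
```

Call:
send_rows --moves "-2 -3.5 0 0;-4 -7 0 0;-6 -10.6 0 0;-8 -14.2 0 0;-10 -17.8 0 0;-11.3 -20.2 0 0;-12 -21.3 0 0;-12 -21.3 0 0"

```text
clock: 16.55
tcp_pos: [0.5, -0.2491, 0.3558]
eef_rot: [0.192, 0.981, -0.001, -0.003]
ft_force: [-0.5, -0.1, -1.7]
grip_width: 0.0321
finger_force: 35.4
```

Call:
send_rows --moves "0 0 0 0;0 0 0 0"

```text
clock: 16.75
tcp_pos: [0.5019, -0.2449, 0.3574]
eef_rot: [0.189, 0.982, 0.001, -0.001]
ft_force: [0.5, 1.0, -1.6]
grip_width: 0.0319
finger_force: 35.4
```

Call:
send_rows --moves "-0.2 -0.3 2 0;-0.2 -0.3 5 0;-0.2 -0.3 8 0;-0.2 -0.3 11 0;-0.2 -0.3 13 0;-0.2 -0.3 13.4 0;-0.2 -0.3 13.4 0;-0.2 -0.3 13.4 0"

```text
clock: 17.55
tcp_pos: [0.5034, -0.2503, 0.2259]
eef_rot: [0.189, 0.982, -0.0, 0.001]
ft_force: [0.3, -0.6, -0.3]
grip_width: 0.0322
finger_force: 35.4
```

Call:
send_rows --moves "0 0 0.3 0;0 0 0.6 0;0 0 0.9 0;0 0 1 0;0 0 1 0"

```text
clock: 18.05
tcp_pos: [0.5024, -0.2504, 0.2142]
eef_rot: [0.19, 0.982, 0.0, -0.0]
ft_force: [0.4, 0.2, -1.1]
grip_width: 0.0318
finger_force: 35.4
```

Call:
send_rows --moves "0 0 0.1 0;0 0 0.2 0;0 0 0.3 0;0 0 0.3 0;0 0 0.4 0;0 0 0.4 0;0 0 0.4 0"

```text
clock: 18.75
tcp_pos: [0.5025, -0.2504, 0.2104]
eef_rot: [0.19, 0.982, 0.0, 0.0]
ft_force: [-0.1, -1.0, -1.0]
grip_width: 0.0325
finger_force: 35.4
```

Call:
send_rows --moves "0 0 0.1 0;0 0 0.1 0;0 0 0.1 0"

```text
clock: 19.05
tcp_pos: [0.5025, -0.2504, 0.2094]
eef_rot: [0.19, 0.982, 0.0, 0.0]
ft_force: [0.2, -0.0, -1.6]
grip_width: 0.0321
finger_force: 35.4
```

Call:
send_rows --moves "0 0 0.05 0;0 0 0.1 0;0 0 0.1 0"

```text
clock: 19.35
tcp_pos: [0.5026, -0.2504, 0.2085]
eef_rot: [0.19, 0.982, -0.0, 0.0]
ft_force: [0.1, -0.0, -1.7]
grip_width: 0.0318
finger_force: 35.4
```

Call:
send_rows --moves "0 0 0.05 0;0 0 0.05 0;0 0 0.05 0"

```text
clock: 19.65
tcp_pos: [0.5028, -0.2505, 0.2085]
eef_rot: [0.19, 0.982, 0.0, 0.0]
ft_force: [0.2, 0.2, 2.1]
grip_width: 0.0319
finger_force: 35.7
```

Touchdown: the force went from -1.7 N to +2.1 N. Releasing in small steps.

Call:
send_rows --moves "0 0 0 0;0 0 0 0;0 0 0 0" --claw 3.6 --force 20

```text
clock: 19.95
tcp_pos: [0.5024, -0.2504, 0.2077]
eef_rot: [0.19, 0.982, -0.0, -0.0]
ft_force: [-0.7, -1.2, 0.1]
grip_width: 0.0361
finger_force: 0.0
```

Call:
send_rows --moves "0 0 0 0;0 0 0 0;0 0 0 0;0 0 -0.5 0;0 0 -1.5 0;0 0 -4 0;0 0 -8 0;0 0 -12 0" --claw 4.8

```text
clock: 20.75
tcp_pos: [0.5021, -0.2503, 0.3298]
eef_rot: [0.19, 0.982, -0.0, -0.0]
ft_force: [1.1, -0.9, -0.1]
grip_width: 0.0479
finger_force: 0.0
```

Call:
send_rows --moves "8 14 -2 0;16 28 -2 0;16 28 -2 0;16 28 -2 0;16 28 -2 0;16 28 -2 0;16 28 -2 0;16 28 -2 0"

```text
clock: 21.55
tcp_pos: [0.4577, 0.0742, 0.3488]
eef_rot: [0.185, 0.983, 0.001, 0.0]
ft_force: [0.4, 0.4, -0.3]
grip_width: 0.0481
finger_force: 0.0
```

```bash
python3 - <<'E'
from h import *
S,T=shot("scene"),shot("top");print(read_state()["tcp_pos"])
cv=[(circ((.5025,-.249),.055,.055),(0,0,255)),(circ((.5025,-.249),.045,.125),(0,255,0)),(circ((.5025,-.249),.017,.156),(255,0,255))]
a=overlay(S,(340,210,130,130),4,cv);b=overlay(T,(340,170,70,65),4,cv)
c=np.zeros((520,800,3),np.uint8);c[:,:520]=a;c[:260,520:]=b;cv2.imwrite("pics/a9.png",c)
E
```

```text
[0.45846578 0.06865209 0.3486965 ]
```

View pics/a9.png

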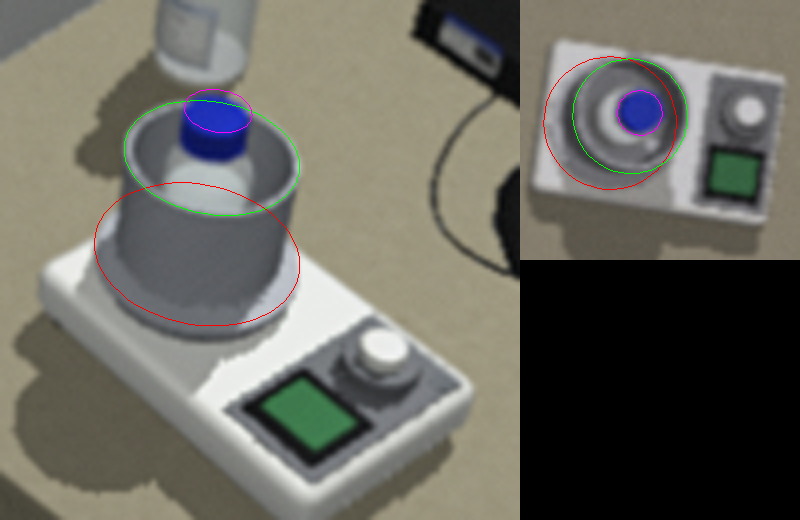

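The bottle stands upright in the middle of the cup, with the cap at crop (217,125). The cup rim still matches the centred circle, the key has sprung back, and the arm is clear. Handing in.

```bash
python3 -c "from cell import *;print(close_job())"
```

```text
the job is handed in; nothing more can be done
None
```

Job handed in at about 21.6 s: the cup was slid to the middle of the pan without lifting, the tare key bottomed out while the cup was empty, and the bottle set upright in the centred cup; I viewed 11 pictures, one over the limit of 10.

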